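# Load a cooler test press and gauge its gap with a feeler blade

### The arm

A 7-joint arm with a two-finger parallel gripper is mounted at the origin on the work surface. World frame = base frame: x ahead of the robot, y to its left, z up, the work surface at z = 0. Lengths are in m, angles in rad, forces in N, time in s.
With the tool pointing down it reaches from about 0.35 to 0.9 m from the base axis. Payload 8.1 kg.
Tool frame: the origin (TCP) lies on the centre line of the jaws, within the pads' length; the fingertips stand 19 mm ahead of it and the grasp point (between the pads) is the TCP; z points along the fingers, y is the direction in which the jaws open and shut (so a half turn about z gives the same grasp; the last joint's range is limited). The gripper opens to 92 mm and grips with 3 to 60 N. Pads are 19 mm wide; open, the fingers measure 130 mm over their backs; the gripper's body (75 mm by 190 mm) begins 47 mm behind the grasp point.
Start: joints at [1.043, 0.434, 0.025, 1.573, -0.012, 1.134, -0.075], TCP at [0.258, -0.569, 0.246] pointing down, gripper open.
Joint ranges: [-2.62, 2.62], [-0.44, 2.09], [-1.27, 1.32], [0.08, 2.57], [-1.32, 4.46], [0.12, 2], [-2.74, 2.74]. Speed limits (rad/s): [2.22, 2.22, 3.01, 3.01, 3.14, 3.14, 3.14].

### API

Orientations are given as a rotation vector (axis times angle).
In Python, from cell import monitor, imaging, workorder, outline_of gives the robot as it stands.
- The arm moves only by the tool move_arm, never from a script. Its argument "series" is a list of rows, each a list of 6 numbers: the shift along the world's x, y, z in cm, then the turn, a rotation vector about the world's x, y, z in degrees. A call has 1 to 8 rows; each row shifts and turns the commanded pose from where the row before left it; what a row does not reach is not made up. A row lasts 1/10 s, in which the tool goes at most 50 mm and 8.59 degrees, less where a joint would pass 70% of its speed; a pose out of reach is approached as far as the arm can. A call with a gripper value outside its range is refused whole. "grip" is the opening, from 0 (shut) to 1 (fully open), set as the call begins (left out, the last holds). The fingers move at their own pace and stop on an object; "force" is the grip in N (left out, the last holds). Time passes only in rows, so rows that do not move let the fingers close. It gives the time, the measured TCP pose, the force and the opening at its end, in the units of the state.
- monitor.observe(): the state, without advancing time (a new reading comes with each control period).
- imaging.get_image(name): name is "side" or "top"; returns a dict with "color" (400x640x3 uint8, red, green, blue), "fx", "fy", "cx", "cy" (pixels), "rvec" (rotation vector, rad) and "tvec" (3), from world to camera coordinates, as OpenCV has them. Camera axes: x right, y down, z forward; pixel columns grow to the right and rows downward; lengths in m; the calibration is good to about 2 mm. A picture is of the moment at which its call begins. There is no depth.
- workorder.sign_off(): hands the job in, once; it reports no verdict.
Trained networks look in the newest picture that a camera, given by its name, has taken for a name from the list of things; names that differ only in an ending like _2 or _b are one class to them, and where a whole thing is asked for, a point or a joint stands for the part that bears it (a point fixed in the world has none). Each returns a list of dicts, best first, with "p" (0 to 1); they miss things now and then, are a little off and sometimes report something else, mostly with a low value. They report only what shows in the picture. A call takes as long as a camera call. They do not tell look-alikes from the thing itself.
- outline_of(camera, thing): "mask" (400x640 bool, what is visible of it) and "rect" ([left, top, width, height] in pixels, round what is visible of it).
The state is a dict: "clock": time; "joints": joint angles; "dq": joint speeds; "joint_efforts": joint torques, N m; "position": TCP position; "ee_rot": TCP orientation; "force": force on the tool from outside, world axes, zero at the start; "ft_torque": the same for the moment, N m; "width": opening from 0.0 (shut) to 1.0 (fully open).
Only numpy, scipy, OpenCV 4.12 (cv2) and the standard library are available. Lean on these libraries where they do the work, as an engineer would, in place of code of your own. Each camera call takes 0.05 s, during which the arm holds its last target. There are 200 camera calls.

### The job

Hang the blue test weight by its handle on the yellow side hook of the cooler test press and let go of it, so that it loads the press plate. Then take the feeler blade by its yellow handle and slide it, flat and straight, into the gap between the copper plate and the press plate until it drags snugly and its red band lies at the front edge of the press plate's lip; finish while still holding it there, with the weight hanging freely. Work gently and leave the other things on the table where they are.

Things in the scene. Friction and masses are not known exactly. Their poses are not given: they have to be found in the camera images.
- press_stand: Fixed cooler test press: base 170 x 110 x 12 mm (x -60 to 110), finned heat sink, copper plate on top. Origin: on the table under the copper plate's centre. Copper top flat at z = 80, x -45 to 45, y +-36; guide slope in front down to z = 74 at x = -60. The gap's mouth faces the stand's -x: the blade goes in along its +x. Behind (x = 75) guide posts and cross bar up to z = 156.
- press_plate: Sprung plate 85 x 70 x 8, moves up/down, axes as the stand's. Origin: underside, over the stand's origin, at z = 87 (7 mm gap); the hung weight sinks it 6 mm to a stop (1 mm gap). The 3 mm blade then lifts it 2 mm and drags with 1 to 6 N (smooth faces). Underside flat from x = -30; in front a lip slopes up 8 mm to x = -47. Dark block on top (y -5 to 29, 32 above underside) carries the hook.
- hook_seat (a point): Seat for the weight's handle, on top of the yellow hook: a level round bar 9 mm thick along the press's +y from the dark block (y = 29); at y = 132 to 141 its end turns up 12 mm above the bar's top. The point is at x = 0, y = 100, z = 116.5 in the stand's frame before loading; it sinks 6 mm with the press plate.
- lip_edge (a point): Middle of the front (-x) edge of the press plate's lip, lower side: x = -47, y = 0 in the press's frame. The blade's red band must end below this edge.
- test_weight: Loose blue steel test weight, about 0.6 kg, standing. Origin: centre of underside. Block 64 (x) x 40 (y) x 34 high; posts 8 mm thick at x = +-28 carry a blue grip 64 long (x), 14 thick (y), z = 81 to 124: take it from above across the thickness. The window between block and grip (48 wide in x, z = 34 to 76 or more) is open along y; the hook passes through it along y.
- weight_arch (a point): Top of the window at its centre, 81 mm above the weight's underside, where the handle rests on the hook bar. The window's top is slightly arched, some 4 mm lower at its ends.
- feeler: Loose feeler, lying flat on the table. Origin: underside, below the handle's centre. Steel blade 3 thick, 20 wide (y), underside at z = 0, running along +x to its rounded tip at x = 115. Upright yellow handle 28 long (x), 14 thick (y), 45 high over the origin: take it from above across the thickness. Red band on the blade from x = 59 to 67, middle 52 mm behind the tip.
- feeler_tip (a point): Tip of the feeler blade, middle of its width and thickness. At the wanted depth it is 52 mm past the lip's front edge (x = +5 mm in the press stand's frame).
- fan: Black case fan, 120 x 120 x 25, loose bystander. Origin: centre of underside.
- hard_drive: Aluminium hard drive, 102 x 147 x 26, loose bystander. Origin: centre of underside.
- memory_module: Green memory module, 133 (x) x 31 x 5, lying flat, loose bystander. Origin: centre of underside.
- screwdriver: Screwdriver lying along its x, loose bystander. Origin: underside.
- mouse: Black computer mouse, 105 (x) x 60 x 30, loose bystander. Origin: centre of underside.
- marker: White and blue marker pen, 127 long (x), 18 thick, loose bystander. Origin: underside.
- screw_tray: Grey screw tray, 90 x 70 x 18, loose bystander. Origin: centre of underside.
Things that resemble listed ones, but are neither listed nor needed, are in the scene too. There is more than one size of the feeler; the one meant has the size given above.

How it is judged:
By the outcome, as a careful person would: the job done as asked, in the order asked, and still so for the second after the job is handed in, while the arm keeps its last pose, push and grip.
It also fails if it takes over 64 s, if anything falls off the work surface, if the arm or the gripper's body presses on something with over 40 N, if the wrist force passes 120 N, or if a joint passes its speed limit or range.

## Working session

There is one attempt and no reset: what is moved stays moved. The work goes in short steps, Python scripts to look and compute and a tool call to move; the robot and the scene stay as the last step left them, time stands still between calls to the robot, and variables do not carry over. Pictures are saved under pics/ and viewed, about 8 in all and at most 12, crops included, and the job is handed in when it is done.

Besides the shell and the picture viewer there is one more tool, called after "Call:" in YAML: its name, and indented under it one key for each argument. move_arm: Moves the arm, as the interface text tells. Its arguments: {"type":"object","properties":{"series":{"type":"array"},"grip":{"type":"number"},"force":{"type":"number"}},"required":["series"]}

```bash
mkdir -p pics; ls
cat > h.py <<'E'
import numpy as np, cv2
from cell import monitor, imaging, workorder, outline_of
def cam(n):
    d=imaging.get_image(n); R=cv2.Rodrigues(np.array(d['rvec'],float))[0]; t=np.array(d['tvec'],float).ravel()
    K=np.array([[d['fx'],0,d['cx']],[0,d['fy'],d['cy']],[0,0,1]],float); return d['color'],K,R,t
def ray(c,uv,z):
    _,K,R,t=c; o=-R.T@t; v=R.T@np.linalg.inv(K)@np.array([uv[0],uv[1],1.]); return o+v*(z-o[2])/v[2]
def proj(c,P):
    _,K,R,t=c; p=(np.atleast_2d(P)@R.T+t)@K.T; return p[:,:2]/p[:,2:]
def save(c,name,crop=None,s=1):
    im=c[0][:,:,::-1]
    if crop: x,y,w,h=crop; im=im[y:y+h,x:x+w]
    cv2.imwrite('pics/'+name,cv2.resize(im,None,fx=s,fy=s,interpolation=cv2.INTER_CUBIC))
def tri(cs,uvs):
    A=[];b=[]
    for c,uv in zip(cs,uvs):
        _,K,R,t=c; o=-R.T@t; v=R.T@np.linalg.inv(K)@np.array([uv[0],uv[1],1.]); v/=np.linalg.norm(v); M=np.eye(3)-np.outer(v,v); A.append(M); b.append(M@o)
    return np.linalg.solve(sum(A),sum(b))
E
python3 - <<'E'
from h import *
for n in('top','side'):
    c=cam(n); save(c,n+'1.png'); print(n,'cam pos',-c[2].T@c[3],c[1][0,0],'fwd',c[2][2])
    for k in ['press_stand','press_plate','hook_seat','test_weight','feeler']:
        print(k,[(round(o['p'],2),o['rect']) for o in outline_of(n,k)][:4])
print(monitor.observe())
E
```

```text
pics
top cam pos [ 0.24522895 -0.01584097  1.68876245] 459.9004872665988 fwd [ 0.14772988  0.01087637 -0.98896794]
press_stand [(0.78, [319.5, 123.5, 30.5, 50.4]), (0.19, [212.5, 130.5, 42.1, 37.6])]
press_plate [(0.96, [321.1, 131.7, 26.0, 35.0]), (0.68, [250.4, 185.4, 8.2, 34.5]), (0.26, [393.7, 198.8, 16.9, 23.0]), (0.19, [313.7, 217.4, 35.9, 15.4])]
hook_seat [(0.88, [293.7, 131.6, 55.5, 37.1]), (0.65, [394.8, 202.2, 14.4, 17.4])]
test_weight [(0.71, [394.9, 199.7, 10.3, 16.5])]
feeler [(0.71, [253.2, 184.9, 3.3, 35.6])]
side cam pos [0.18831626 0.84344905 0.71930353] 379.1715271777922 fwd [ 0.25221698 -0.792186   -0.5557229 ]
press_stand [(0.71, [234.2, 166.8, 58.6, 62.5]), (0.59, [256.3, 288.2, 50.3, 18.9])]
press_plate [(0.73, [238.1, 180.5, 49.8, 34.2])]
hook_seat [(0.76, [239.3, 178.9, 48.3, 30.4])]
test_weight [(0.64, [344.0, 156.1, 21.0, 34.9])]
feeler [(0.73, [257.5, 288.6, 50.1, 18.6]), (0.68, [256.6, 322.0, 23.8, 21.4]), (0.38, [237.0, 180.2, 48.8, 30.4])]
{'clock': 0.6, 'joints': array([ 1.04339108,  0.43448555,  0.02496152,  1.57321458, -0.01160699,
        1.133972  , -0.07509606]), 'dq': array([ 0.00024742, -0.00080527, -0.00144846, -0.00102585, -0.00056201,
        0.00015671, -0.00016663]), 'joint_efforts': array([ 4.06518211e-04, -6.67336679e+01,  9.84132662e-01, -3.14686739e+01,
       -6.05116971e-02,  3.29080294e-02,  1.38588038e-05]), 'position': array([ 0.25759317, -0.56946255,  0.24574473]), 'ee_rot': array([3.07095052e+00, 6.62188408e-01, 4.54369033e-05]), 'force': array([ 0.06897213, -1.24247965,  0.81904531]), 'ft_torque': array([-0.03969186, -0.01756659, -0.00482059]), 'width': 1.0008268004478595}
```

Run:
```python
import cv2,numpy as np
t=cv2.imread('pics/top1.png')[100:300,190:456]; s=cv2.imread('pics/side1.png')[120:380,180:446]
cv2.imwrite('pics/a.png',cv2.resize(t,None,fx=3,fy=3,interpolation=2)); cv2.imwrite('pics/b.png',cv2.resize(s,None,fx=2.3,fy=2.3,interpolation=2))
```

```text
(no output)
```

View pics/a.png

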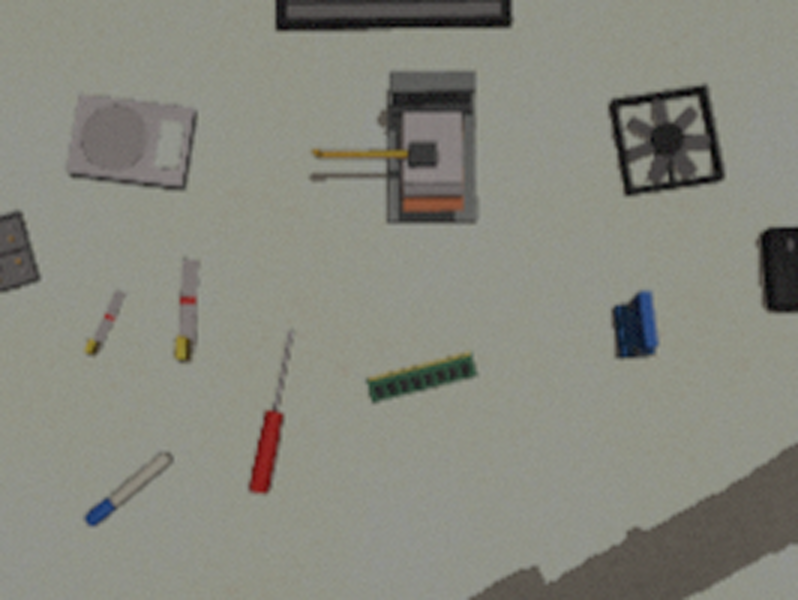

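View pics/b.png

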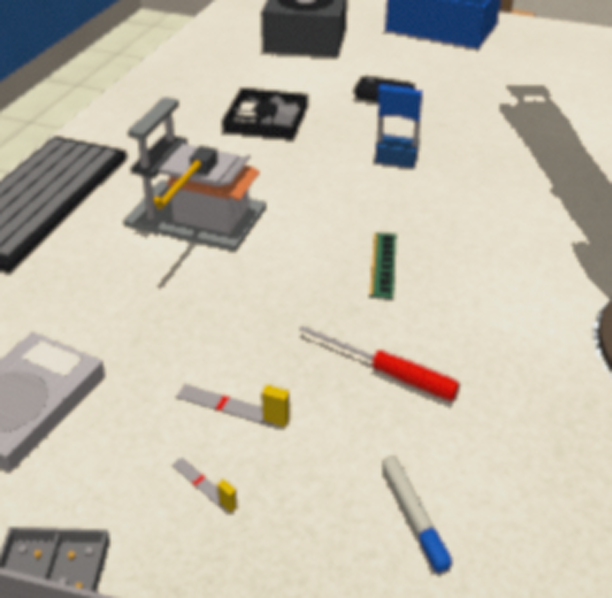

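```bash
cat >> h.py <<'E'
from scipy.optimize import minimize
def box(x0,x1,y0,y1,z0,z1): return np.array([[x,y,z] for x in(x0,x1) for y in(y0,y1) for z in(z0,z1)])/1000.
def place(B,p,z=0):
    c,s=np.cos(p[2]),np.sin(p[2]); return B@np.array([[c,s,0],[-s,c,0],[0,0,1]])+[p[0],p[1],z]
def avg(n,k=4):
    cs=[cam(n) for _ in range(k)]; return (np.mean([c[0].astype(float) for c in cs],0),)+cs[0][1:]
S=8
def rend(c,parts,p,roi,z=0):
    x,y,w,h=roi; m=np.zeros((h*S,w*S),np.uint8)
    for B in parts:
        q=(proj(c,place(B,p,z))-[x,y]+.5)*S-.5
        cv2.fillConvexPoly(m,cv2.convexHull(np.round(q*16).astype(np.int32)),255,shift=4)
    return cv2.resize(m,(w,h),interpolation=cv2.INTER_AREA)/255.
def fit(cs,masks,parts,p0,rois,z=0,step=(.01,.01,.1)):
    def cost(p): return sum(np.abs(rend(c,parts,p,r,z)-m[r[1]:r[1]+r[3],r[0]:r[0]+r[2]]).sum() for c,m,r in zip(cs,masks,rois))
    p=np.array(p0,float)
    for k in (1,.4,.15):
        sx=np.vstack([p]+[p+np.eye(3)[i]*step[i]*k for i in range(3)])
        r=minimize(cost,p,method='Nelder-Mead',options=dict(initial_simplex=sx,xatol=1e-5,fatol=1e-3)); p=r.x
    return p,r.fun,sum(m.sum() for m in masks)
soft=lambda v,lo,hi: np.clip((v-lo)/(hi-lo),0,1)
yellow=lambda im: soft(np.minimum(im[...,0],im[...,1])-im[...,2],35,85)
blue=lambda im: soft(im[...,2]-im[...,0],15,45)
WP=[box(-32,32,-20,20,0,34),box(-32,32,-7,7,81,124)]
FP=[box(-14,14,-7,7,3,45)]
HP=[box(-4.5,4.5,29,141,107.5,116.5),box(-4.5,4.5,132,141,107.5,128.5)]
E
cat > fit1.py <<'E'
from h import *
T,Sd=avg('top'),avg('side')
def roi(r,p=12): return [int(r[0]-p),int(r[1]-p),int(r[2]+2*p),int(r[3]+2*p)]
cw,cf,ch=[395,200,15,22],[248,200,12,22],[290,145,40,12]
sw,sf,sh=[342,155,24,36],[290,285,18,24],[244,180,30,32]
def go(nm,parts,f,rt,rs,uv,zz):
    g=ray(T,uv,zz)[:2]; out=[]
    for y in (-1.55,-.1) if nm=='weight' else (0,):
        for C,M,R in (([T,Sd],[f(T[0]),f(Sd[0])],[roi(rt,6),roi(rs,6)]),([T],[f(T[0])],[roi(rt,6)]),([Sd],[f(Sd[0])],[roi(rs,6)])):
            p,e,n=fit(C,M,parts,[g[0],g[1],y],R); print(nm,len(C),p.round(4),'yaw deg',np.degrees(p[2]).round(1),round(e,1),round(n,1)); out.append((e/n,p))
            if len(C)==2: best=p
    return best
go('weight',WP,blue,cw,sw,(401,208),.06)
pf=go('feeler',FP,yellow,cf,sf,(250.7,216),.045)
# hook guess: stand origin
o=ray(T,(334,151),.087); 
for C,M,R in (([T,Sd],[yellow(T[0]),yellow(Sd[0])],[roi(ch,4),roi(sh,4)]),([T],[yellow(T[0])],[roi(ch,4)]),([Sd],[yellow(Sd[0])],[roi(sh,4)])):
    p,e,n=fit(C,M,HP,[o[0],o[1],0],R); print('hook',p.round(4),np.degrees(p[2]).round(2),round(e,1),round(n,1))
# feeler blade line from red band/tip
for C,n,r in((T,'top',(236,180,30,45)),(Sd,'side',(250,280,62,35))):
    x,y,w,h=r; im=C[0][y:y+h,x:x+w]; red=soft(im[...,0]-np.maximum(im[...,1],im[...,2]),25,80)
    if red.sum(): 
        yy,xx=np.mgrid[y:y+h,x:x+w]; u=((xx*red).sum()/red.sum(),(yy*red).sum()/red.sum()); print(n,'red',np.round(u,2),ray(C,u,.003).round(4),round(red.sum(),1))
    for o in outline_of(n,'feeler'): 
        ys,xs=np.nonzero(o['mask']); print(o['p'],o['rect'],len(xs))
E
python3 fit1.py
```

```text
weight 2 [ 0.4564 -0.2909 -3.0331] yaw deg -173.8 216.0 50878.4
weight 1 [ 0.455  -0.3036 -1.4172] yaw deg -81.2 178.5 2614.0
weight 1 [ 0.457  -0.2927 -2.938 ] yaw deg -168.3 97.2 48264.5
weight 2 [ 0.4565 -0.2914  0.1125] yaw deg 6.4 216.0 50878.4
weight 1 [ 4.527e-01 -2.895e-01  1.000e-04] yaw deg 0.0 106.8 2614.0
weight 1 [ 0.4569 -0.293   0.2075] yaw deg 11.9 97.0 48264.5
feeler 2 [0.4376 0.2607 0.065 ] yaw deg 3.7 74.6 811.6
feeler 1 [0.4348 0.2596 0.1733] yaw deg 9.9 31.6 54.3
feeler 1 [0.4376 0.2609 0.0678] yaw deg 3.9 42.0 757.3
hook [ 0.6572 -0.047   0.0299] 1.71 131.6 811.6
hook [ 0.6554 -0.0449  0.0406] 2.32 82.5 54.3
hook [ 0.6575 -0.0498  0.0208] 1.19 49.3 757.3
top red [252.13 199.71] [0.4981 0.259  0.003 ] 10.7
0.64 [252.4, 185.7, 4.2, 33.6] 165
side red [281.69 293.67] [0.4885 0.2518 0.003 ] 33.9
0.47 [257.3, 320.8, 22.6, 20.1] 197
```

```bash
cat > ov.py <<'E'
from h import *
import sys
T,Sd=avg('top'),avg('side')
def lines(C,parts,p,im,org,s,col,z=0):
    for B in parts:
        q=((proj(C,place(B,p,z))-org+.5)*s-.5)
        for i in range(8):
            for j in range(i):
                if bin(i^j).count('1')==1: cv2.line(im,tuple(int(v*16) for v in q[i]),tuple(int(v*16) for v in q[j]),col,1,cv2.LINE_AA,4)
STB=[box(-60,110,-55,55,0,12),box(-45,45,-36,36,79.9,80)]
PL=[box(-30,38,-35,35,87,95),box(-10,24,-5,29,95,119)]
def tile(C,org,w,h,W,H,things):
    s=W/w; im=cv2.resize(np.clip(C[0],0,255).astype(np.uint8)[org[1]:org[1]+h,org[0]:org[0]+w,::-1],(W,H),interpolation=cv2.INTER_CUBIC)
    im=np.ascontiguousarray(im)
    for parts,p,col in things: lines(C,parts,p,im,np.array(org),s,col)
    return im
BL=[box(14,115,-10,10,0,3),box(59,67,-10,10,2.9,3)]
E
python3 - <<'E'
from ov import *
hk=[(HP,[.6572,-.047,.03],(255,0,255)),(STB,[.6572,-.047,.03],(0,255,0))]
wt=[(WP,[.4564,-.2912,.11],(0,255,255))]
fe=[(FP+BL,[.4376,.2607,.02],(255,0,255))]
a=tile(T,(285,115),75,65,390,338,hk); b=tile(Sd,(225,155),75,65,390,338,hk)
c=tile(T,(236,180),40,45,233,262,fe); d=tile(Sd,(250,275),65,45,300,208,fe); e=tile(Sd,(330,145),45,52,227,262,wt)
d=cv2.copyMakeBorder(d,0,54,0,0,0)
f=np.zeros((600,780,3),np.uint8); f[:338,:390]=a; f[:338,390:]=b; f[338:,:233]=c; f[338:,233:533]=d; f[338:,533:760]=e
cv2.imwrite('pics/c.png',f)
E
```

```text
(no output)
```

View pics/c.png

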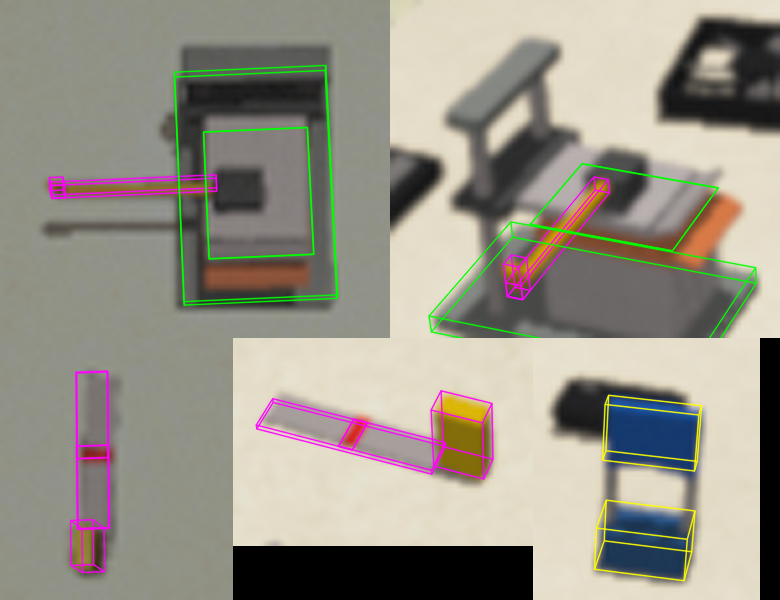

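```bash
cat > edge.py <<'E'
from ov import *
from scipy.ndimage import map_coordinates
def grad(C,s=0.8):
    b=cv2.GaussianBlur(C[0],(0,0),s); gx=np.gradient(b,axis=1); gy=np.gradient(b,axis=0); return gx,gy
def score(C,G,segs,p,z=0,n=40):
    tot=0
    for a,b in segs:
        P=np.array(a)/1000.+np.linspace(0.04,.96,n)[:,None]*(np.array(b)-np.array(a))/1000.
        q=proj(C,place(P,p,z)); d=q[-1]-q[0]; L=np.linalg.norm(d); nx,ny=-d[1]/L,d[0]/L
        v=[map_coordinates(G[0][...,k],[q[:,1],q[:,0]],order=1)*nx+map_coordinates(G[1][...,k],[q[:,1],q[:,0]],order=1)*ny for k in range(3)]
        tot+=max(abs(np.mean(x)) for x in v)*L
    return tot
def efit(sets,p0,z=0,s=(1.5,.7)):
    p=np.array(p0,float)
    for sg,st in zip(s,(.006,.003)):
        Gs=[grad(C,sg) for C,_ in sets]
        f=lambda p:-sum(score(C,G,sg_,p,z) for (C,sg_),G in zip(sets,Gs))
        sx=np.vstack([p,p+[st,0,0],p+[0,st,0],p+[0,0,st*8]]); p=minimize(f,p,method='Nelder-Mead',options=dict(initial_simplex=sx,xatol=1e-5,fatol=1e-3)).x
    return p
ST=[((-60,-55,12),(110,-55,12)),((-60,-55,0),(-60,55,0)),((110,-55,12),(110,55,12)),((-60,55,12),(110,55,12)),((-60,-36,74),(-60,36,74)),((-4.5,40,112),(-4.5,132,112)),((4.5,40,112),(4.5,132,112)),((-30,-35,95),(38,-35,95))]
SS=[((-60,-55,0),(-60,55,0)),((-60,55,0),(60,55,0)),((-60,-36,74),(-60,36,74)),((-4.5,40,112),(-4.5,132,112)),((4.5,40,112),(4.5,132,112))]
FT=[((14,-10,3),(115,-10,3)),((14,10,0),(115,10,0)),((59,-10,3),(59,10,3)),((67,-10,3),(67,10,3)),((-14,-7,45),(-14,7,45)),((-14,7,45),(14,7,45))]
FS=[((14,-10,3),(115,-10,3)),((14,10,0),(115,10,0)),((59,-10,3),(59,10,3)),((67,-10,3),(67,10,3)),((-14,-7,0),(-14,-7,45)),((14,-7,45),(-14,-7,45)),((14,7,3),(14,7,45)),((-14,7,0),(-14,7,45))]
WT=[((-32,-7,124),(32,-7,124)),((-32,7,124),(32,7,124)),((-32,20,0),(32,20,0)),((-32,-7,124),(-32,7,124))]
WS=[((-32,7,81),(32,7,81)),((-32,-7,124),(32,-7,124)),((-32,7,81),(-32,7,124)),((32,7,81),(32,7,124)),((-32,20,0),(32,20,0)),((-32,20,0),(-32,20,34)),((32,20,0),(32,20,34))]
E
python3 - <<'E'
from edge import *
r={}
for nm,t,s,p0 in(('stand',ST,SS,(.657,-.049,0.)),('feeler',FT,FS,(.4376,.2600,.0)),('weight',WT,WS,(.4564,-.2912,.11))):
    for k,sets in(('both',[(T,t),(Sd,s)]),('top',[(T,t)]),('side',[(Sd,s)])):
        p=efit(sets,p0); print(nm,k,p[:2].round(4),np.degrees(p[2]).round(2))
        if k=='both': r[nm]=p
hk=[(HP,r['stand'],(255,0,255)),(STB,r['stand'],(0,255,0))]
wt=[(WP,r['weight'],(0,255,255))]
fe=[(FP+BL,r['feeler'],(255,0,255))]
a=tile(T,(285,115),75,65,390,338,hk); b=tile(Sd,(225,155),75,65,390,338,hk)
c=tile(T,(236,180),40,45,233,262,fe); d=tile(Sd,(250,275),65,45,300,208,fe); e=tile(Sd,(330,145),45,52,227,262,wt)
d=cv2.copyMakeBorder(d,0,54,0,0,0)
f=np.zeros((600,780,3),np.uint8); f[:338,:390]=a; f[:338,390:]=b; f[338:,:233]=c; f[338:,233:533]=d; f[338:,533:760]=e
cv2.imwrite('pics/d.png',f)
print(monitor.observe()['clock'])
E
```

```text
stand both [ 0.6522 -0.0445] -0.83
stand top [ 0.6517 -0.0443] -0.82
stand side [ 0.6543 -0.0453] -0.77
feeler both [0.4363 0.2613] -1.82
feeler top [0.4343 0.2594] -1.01
feeler side [0.4363 0.2615] -1.68
weight both [ 0.4529 -0.2878] 5.08
weight top [ 0.4471 -0.288 ] 4.5
weight side [ 0.4535 -0.2883] 8.2
1.9
```

View pics/d.png

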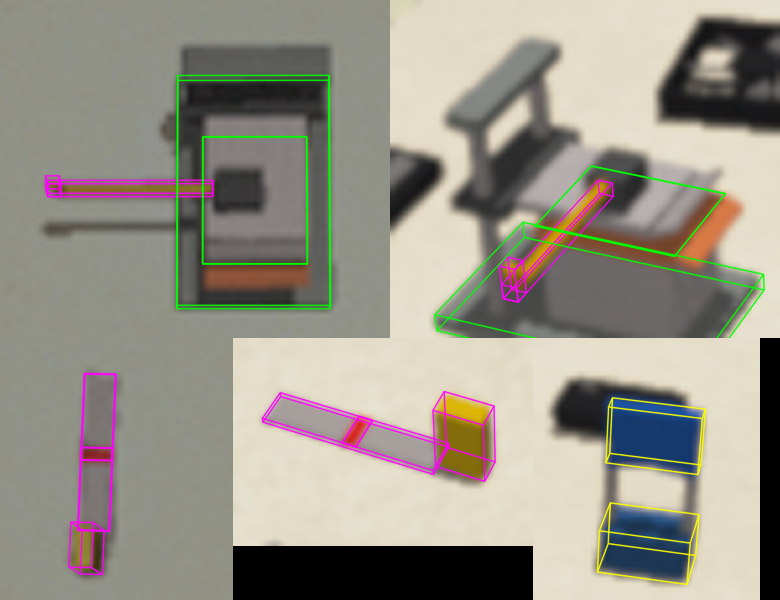

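Top view: the press is at about (334,151), the weight at (401,208), and the fan, drive and mouse are clear of them. Two feelers are visible: a large one at about (252,200) and a small one at about (225,207). The large one measures about 129 mm overall and its overlay matches, so it is the one meant. I'll move to the weight first.

Call:
move_arm:
  series:
    - [2.5,3.5,0,0,0,-2.2]
    - [2.5,3.5,0,0,0,-2.2]
    - [2.5,3.5,0,0,0,-2.2]
    - [2.5,3.5,0,0,0,-2.2]
    - [2.5,3.5,0,0,0,-2.2]
    - [2.5,3.5,0,0,0,-2.2]
    - [2.4,3.4,0,0,0,-2.2]
    - [2.4,3.4,0,0,0,-2]
  grip: 1
  force: 40

```text
clock: 2.7
position: [0.4564, -0.29, 0.246]
ee_rot: [3.136, 0.188, 0.001]
force: [0.2, -0.8, -0.4]
width: 0.998
```

Call:
move_arm:
  series:
    - [0,-0.1,-3,0,0,0]
    - [0,0,-3,0,0,0]
    - [0,0,-3,0,0,0]
    - [0,0,-2.2,0,0,0]
    - [0,0,-1.2,0,0,0]
    - [0,0,-0.8,0,0,0]
    - [0,0,0,0,0,0]

```text
clock: 3.4
position: [0.4555, -0.2924, 0.1134]
ee_rot: [-3.135, -0.19, 0.001]
force: [-0.0, 0.0, -0.5]
width: 1.001
```

Call:
move_arm:
  series:
    - [0,0,0,0,0,0]
    - [0,0,0,0,0,0]
    - [0,0,0,0,0,0]
    - [0,0,0,0,0,0]
    - [0,0,0,0,0,0]
    - [0,0,0,0,0,0]
  grip: 0
  force: 15

```text
clock: 4.0
position: [0.4556, -0.2925, 0.1139]
ee_rot: [3.136, 0.19, 0.0]
force: [-0.7, 1.2, 0.4]
width: 0.53
```

Call:
move_arm:
  series:
    - [0,0,0,0,0,0]
    - [0,0,0,0,0,0]
    - [0,0,0,0,0,0]
    - [0,0,0,0,0,0]
    - [0,0,0,0,0,0]
    - [0,0,0,0,0,0]
    - [0,0,0,0,0,0]

```text
clock: 4.7
position: [0.4554, -0.2921, 0.1135]
ee_rot: [-3.135, -0.19, 0.001]
force: [-0.1, 2.1, -2.8]
width: 0.148
```

Call:
move_arm:
  series:
    - [0,0,0,0,0,0]
    - [0,0,0,0,0,0]
    - [0,0,1,0,0,-1]
    - [0,0,2,0,0,-1]
    - [0,0,2.5,0,0,-1]
    - [0,0,2.5,0,0,-1]
    - [0,0,2,0,0,-1]
    - [0,0,2,0,0,-1]
  force: 40

```text
clock: 5.5
position: [0.4553, -0.2928, 0.2353]
ee_rot: [3.141, 0.023, 0.001]
force: [0.7, -0.3, -6.3]
width: 0.147
```

Run:
```python
from h import *
s=monitor.observe(); print(s['position'],s['ee_rot'],s['force'],s['ft_torque'],s['width'])
c=cam('side'); save(c,'e.png',(280,60,180,160),3); print(outline_of('side','test_weight')[0]['rect'])
```

```text
[ 0.45526392 -0.29275487  0.23531112] [3.14089070e+00 2.26554698e-02 5.26034141e-04] [ 0.74870366 -0.34243349 -6.28687667] [ 0.02861957 -0.0213717   0.00341916] 0.14674827195170784
[343.1, 120.2, 23.7, 41.1]
```

View pics/e.png

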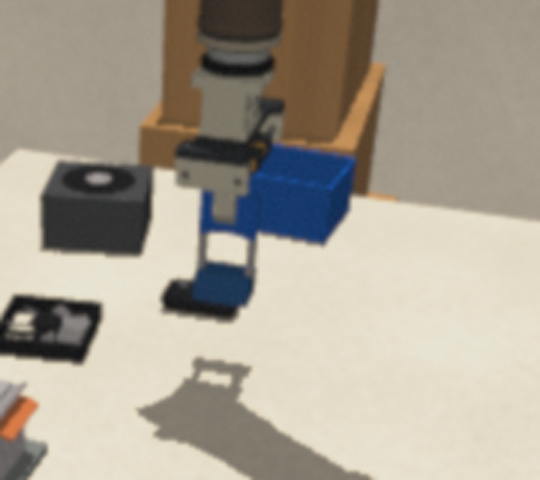

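Weight held squarely: grip at crop (230,210), finger at its middle. Carrying it round the front to the hook's free end.

Call:
move_arm:
  series:
    - [0,1,0,0,0,-0.8]
    - [0,2.5,0,0,0,-0.8]
    - [0,4,0,0,0,0]
    - [0,4.5,0,0,0,0]
    - [0,4.5,0,0,0,0]
    - [0,4.5,0,0,0,0]
    - [0,4.5,0,0,0,0]
    - [0,4.5,0,0,0,0]

```text
clock: 6.4
position: [0.4548, 0.0089, 0.2331]
ee_rot: [3.141, -0.019, -0.001]
force: [1.5, -0.1, -5.6]
width: 0.151
```

Call:
move_arm:
  series:
    - [0,4.5,0,0,0,0]
    - [0,4.5,0,0,0,0]
    - [1,3.5,0,0,0,0]
    - [2,2.3,0,0,0,0]
    - [2.5,0.5,0,0,0,0]
    - [3,0,0,0,0,0]
    - [3,0,0,0,0,0]
    - [3,0,0,0,0,0]

```text
clock: 7.2
position: [0.6013, 0.16, 0.2323]
ee_rot: [3.141, -0.018, -0.002]
force: [0.2, 0.4, -5.7]
width: 0.151
```

Call:
move_arm:
  series:
    - [2.5,0,-0.5,0,0,0]
    - [1.7,0,-1,0,0,0]
    - [0.8,0,-1.5,0,0,0]
    - [0.4,0,-1.5,0,0,0]
    - [0,0,-1,0,0,0]
    - [0,0,-0.4,0,0,0]
    - [0,0,0,0,0,0]
    - [0,0,0,0,0,0]

```text
clock: 8.0
position: [0.6545, 0.1608, 0.1755]
ee_rot: [-3.141, 0.018, -0.001]
force: [0.6, 0.6, -6.5]
width: 0.147
```

Run:
```python
from edge import *
s=monitor.observe(); print(s['clock'],s['position'],s['ee_rot'],s['force'],s['width'])
p=s['position']; z=p[2]-.1135; yaw=2*np.arctan2(s['ee_rot'][1],s['ee_rot'][0]); print(z,np.degrees(yaw))
hk=[(HP,[.6525,-.0447,-.014],(255,0,255))]
def wt(C,im,org,sc): lines(C,WP,[p[0],p[1],yaw],im,np.array(org),sc,(0,255,255),z)
a=tile(T,(265,105),75,75,390,390,hk); wt(T,a,(265,105),5.2)
b=tile(Sd,(205,150),75,75,390,390,hk); wt(Sd,b,(205,150),5.2)
cv2.imwrite('pics/f.png',np.hstack([a,b]))
```

```text
8.4 [0.65464353 0.16053731 0.17499408] [-3.14148499e+00  1.82563874e-02 -5.59016730e-04] [ 0.17109795 -1.74434358 -6.40995536] 0.14799263590152595
0.061494084758005094 359.334071512727
```

View pics/f.png

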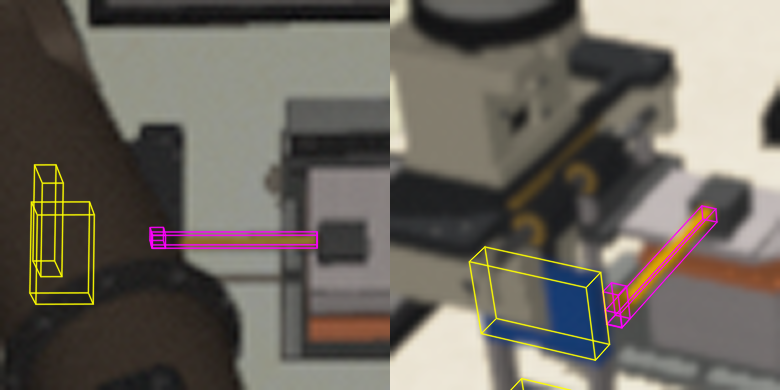

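Side view: the blue grip sits where the overlay puts it, and the hook tip at crop (617,300) is lined up with the window. Sliding on along -y.

Call:
move_arm:
  series:
    - [0,-1,0,0,0,0]
    - [0,-1.5,0,0,0,0]
    - [0,-2,0,0,0,0]
    - [0,-2,0,0,0,0]
    - [0,-2,0,0,0,0]
    - [0,-1.5,0,0,0,0]
    - [0,-1,0,0,0,0]
    - [0,0,0,0,0,0]

```text
clock: 9.2
position: [0.6547, 0.0477, 0.1747]
ee_rot: [3.14, -0.023, -0.0]
force: [-0.1, 0.2, -5.6]
width: 0.15
```

Run:
```python
from edge import *
s=monitor.observe(); print(s['clock'],s['position'],s['ee_rot'],s['force'],s['width'])
p=s['position']; z=p[2]-.1135; yaw=2*np.arctan2(s['ee_rot'][1],s['ee_rot'][0])
hk=[(HP,[.6525,-.0447,-.014],(255,0,255))]
b=tile(Sd,(205,145),100,75,600,450,hk); lines(Sd,WP,[p[0],p[1],yaw],b,np.array((205,145)),6,(0,255,255),z)
cv2.imwrite('pics/g.png',b)
```

```text
9.6 [0.65452758 0.05147791 0.17473054] [-3.14125470e+00  1.62518006e-02  5.36138384e-05] [-0.0195672   0.47504696 -5.75854455] 0.15129845617822954
```

View pics/g.png

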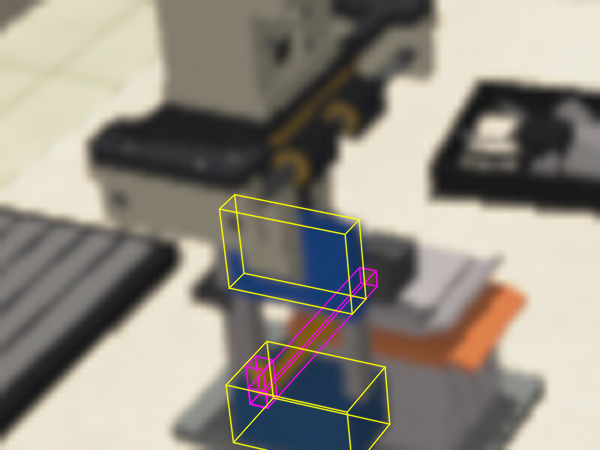

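The hook runs through the window, with its end visible at crop (258,375) in front. Lowering onto the bar.

Call:
move_arm:
  series:
    - [0,-0.2,-0.5,0,0,0]
    - [0,0,-0.8,0,0,0]
    - [0,0,-0.6,0,0,0]
    - [0,0,-0.4,0,0,0]
    - [0,0,-0.2,0,0,0]
    - [0,0,0,0,0,0]

```text
clock: 10.2
position: [0.6544, 0.0485, 0.1494]
ee_rot: [3.141, -0.018, -0.001]
force: [0.4, -0.4, -5.1]
width: 0.154
```

Call:
move_arm:
  series:
    - [0,0,-0.2,0,0,0]
    - [0,0,-0.1,0,0,0]
    - [0,0,-0.1,0,0,0]
    - [0,0,-0.1,0,0,0]
    - [0,0,0,0,0,0]

```text
clock: 10.7
position: [0.6548, 0.0486, 0.1448]
ee_rot: [-3.141, 0.018, -0.001]
force: [1.1, -0.4, -4.7]
width: 0.15
```

Call:
move_arm:
  series:
    - [0,0,-0.1,0,0,0]
    - [0,0,-0.1,0,0,0]
    - [0,0,0,0,0,0]

```text
clock: 11.0
position: [0.6548, 0.0486, 0.1431]
ee_rot: [-3.141, 0.018, -0.001]
force: [0.9, 1.1, -1.8]
width: 0.151
```

Call:
move_arm:
  series:
    - [0,0,-0.1,0,0,0]
    - [0,0,-0.1,0,0,0]
    - [0,0,0,0,0,0]

```text
clock: 11.3
position: [0.655, 0.0487, 0.1427]
ee_rot: [-3.141, 0.018, -0.003]
force: [-5.3, -0.1, 12.2]
width: 0.151
```

Call:
move_arm:
  series:
    - [0,0,0.1,0,0,0]
    - [0,0,0,0,0,0]

```text
clock: 11.5
position: [0.6549, 0.0486, 0.1428]
ee_rot: [-3.141, 0.018, -0.002]
force: [-1.7, 0.3, 7.8]
width: 0.151
```

Call:
move_arm:
  series:
    - [0,0,0,0,0,0]
    - [0,0,0,0,0,0]
    - [0,0,0,0,0,0]
    - [0,0,0,0,0,0]
  grip: 0.28
  force: 10

```text
clock: 11.9
position: [0.6545, 0.0485, 0.1415]
ee_rot: [3.141, -0.018, -0.001]
force: [-0.3, 0.1, 0.2]
width: 0.279
```

Call:
move_arm:
  series:
    - [0,0,0.6,0,0,0]
    - [0,0,1,0,0,0]
    - [0,0,1.2,0,0,0]
    - [0,0,1.5,0,0,0]
    - [0,0,2.5,0,0,0]
    - [0,0,4,0,0,0]
    - [0,0,4,0,0,0]
    - [0,0,2,0,0,0]

```text
clock: 12.7
position: [0.6557, 0.0489, 0.3155]
ee_rot: [-3.14, 0.018, -0.01]
force: [-0.0, 0.8, 0.3]
width: 0.281
```

Call:
move_arm:
  series:
    - [-3,2.5,0,0,0,0]
    - [-4,3,0,0,0,0]
    - [-4,3,0,0,0,0]
    - [-3.5,3.5,0,0,0,0]
    - [-3.5,3.5,0,0,0,0]
    - [-2,3,0,0,0,0]
    - [-1.9,2.7,0,0,0,0]
    - [0,0,0,0,0,0]
  grip: 1

```text
clock: 13.5
position: [0.4323, 0.2651, 0.3116]
ee_rot: [-3.139, 0.006, -0.001]
force: [0.1, 0.3, 0.5]
width: 0.925
```

Run:
```python
from edge import *
s=monitor.observe(); print(s['clock'],s['position'],s['ee_rot'],s['force'],s['width'])
hk=[(HP,[.6525,-.0447,-.014],(255,0,255))]
a=tile(T,(270,110),75,75,390,390,[]); b=tile(Sd,(225,145),75,75,390,390,[])
cv2.imwrite('pics/i.png',np.hstack([a,b]))
```

```text
13.9 [0.43614857 0.25967462 0.3097507 ] [ 3.14125890e+00 -2.10467408e-02 -7.37393184e-05] [-0.56474678  1.32278325  0.22014678] 0.9970605031699351
```

View pics/i.png

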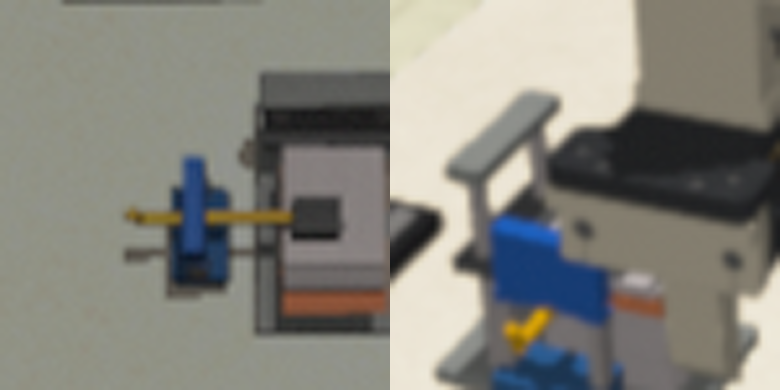

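The weight hangs on the bar: in the top view the grip is at crop (194,206) with the hook through it, and the press plate is down on the copper. Now the large feeler.

Call:
move_arm:
  series:
    - [0,0.1,-3,0,0,-0.7]
    - [0,0,-4.5,0,0,0]
    - [0,0,-5,0,0,0]
    - [0,0,-5,0,0,0]
    - [0,0,-4.5,0,0,0]
    - [0,0,-3,0,0,0]
    - [0,0,-2,0,0,0]
    - [0,0,-1,0,0,0]

```text
clock: 14.7
position: [0.435, 0.2605, 0.0278]
ee_rot: [3.14, -0.039, -0.004]
force: [-0.1, 0.2, 0.0]
width: 1.002
```

Call:
move_arm:
  series:
    - [0,0,-0.3,0,0,0]
    - [0,0,0,0,0,0]
    - [0,0,0,0,0,0]
    - [0,0,0,0,0,0]
    - [0,0,0,0,0,0]
    - [0,0,0,0,0,0]
    - [0,0,0,0,0,0]
    - [0,0,0,0,0,0]
  grip: 0.3

```text
clock: 15.5
position: [0.4356, 0.2615, 0.0268]
ee_rot: [-3.141, 0.037, -0.0]
force: [-0.5, 0.6, -0.7]
width: 0.353
```

Run:
```python
from edge import *
s=monitor.observe(); print(s['clock'],s['position'],s['ee_rot'],s['force'],s['width'])
b=tile(Sd,(235,260),90,65,720,520,[(FP+BL,[s['position'][0],s['position'][1],-.026],(255,0,255))])
cv2.imwrite('pics/j.png',b)
```

```text
15.9 [0.4355406  0.26151379 0.02670839] [ 3.14127190e+00 -3.74228674e-02 -1.09866146e-04] [ 0.13207955  0.61642276 -0.26361559] 0.30077377335720745
```

View pics/j.png

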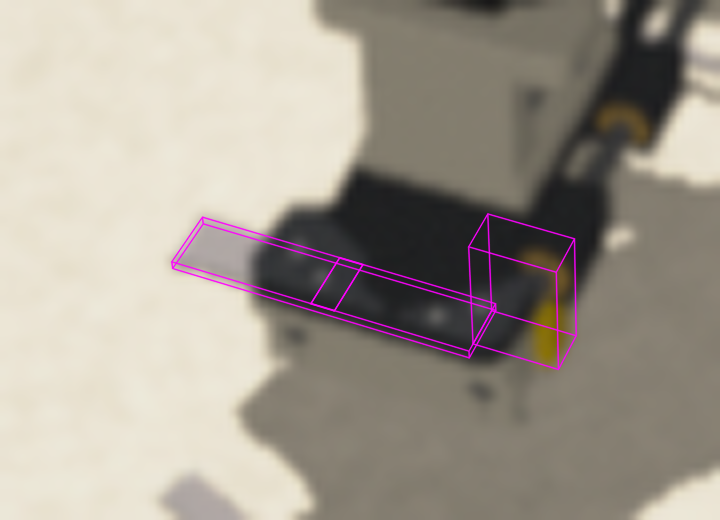

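The blade tip at crop (190,240) and the yellow handle at (550,330) match the overlay, so the tool is centred. Closing.

Call:
move_arm:
  series:
    - [0,0,0,0,0,0]
    - [0,0,0,0,0,0]
    - [0,0,0,0,0,0]
    - [0,0,0,0,0,0]
    - [0,0,0,0,0,0]
    - [0,0,0,0,0,0]
  grip: 0
  force: 10

```text
clock: 16.5
position: [0.4356, 0.2615, 0.0267]
ee_rot: [3.141, -0.038, -0.0]
force: [-0.7, -0.7, -1.5]
width: 0.15
```

Call:
move_arm:
  series:
    - [0,0,0,0,0,0]
    - [0,0,0,0,0,0]
    - [0,0,0.5,0,0,0]
    - [0,0,1,0,0,0]
    - [0,0,2,0,0,0]
    - [0,0,2.5,0,0,0]
    - [0,0,2.5,0,0,0]
    - [0,0,2,0,0,0]
  force: 35

```text
clock: 17.3
position: [0.4358, 0.2618, 0.134]
ee_rot: [-3.14, 0.037, -0.002]
force: [-0.2, 0.1, 0.4]
width: 0.151
```

Call:
move_arm:
  series:
    - [0.2,-2,0,0,0,0.3]
    - [0.2,-4,0,0,0,0.3]
    - [0.2,-4.5,0,0,0,0]
    - [0.2,-4.5,0,0,0,0]
    - [0.2,-4.5,0,0,0,0]
    - [0,-4.5,0,0,0,0]
    - [0,-4,0,0,0,0]
    - [0,-2.3,0,0,0,0]

```text
clock: 18.1
position: [0.4451, -0.045, 0.1325]
ee_rot: [3.14, -0.026, 0.001]
force: [0.0, 0.4, -0.7]
width: 0.15
```

Call:
move_arm:
  series:
    - [0,0,-0.5,0,0,0]
    - [0,0,-1,0,0,0]
    - [0,0,-0.8,0,0,0]
    - [0,0,0,0,0,0]
    - [0,0,0,0,0,0]

```text
clock: 18.6
position: [0.4453, -0.0404, 0.1084]
ee_rot: [-3.141, 0.018, 0.002]
force: [-0.3, -0.4, -0.9]
width: 0.149
```

Run:
```python
from edge import *
s=monitor.observe(); p=s['position']; yaw=2*np.arctan2(s['ee_rot'][1],s['ee_rot'][0]); yaw=(yaw+np.pi)%(2*np.pi)-np.pi
print(s['clock'],p,s['ee_rot'],np.degrees(yaw),s['force'],s['width'])
z=p[2]-.0267
SEG=[((14,-10,3),(115,-10,3)),((14,10,0),(115,10,0)),((59,-10,3),(59,10,3)),((67,-10,3),(67,10,3))]
for k,sets in(('both',[(T,SEG),(Sd,SEG)]),('top',[(T,SEG)]),('side',[(Sd,SEG)])):
    q=efit(sets,[p[0],p[1],yaw],z); print(k,q[:2].round(4),np.degrees(q[2]).round(2))
pl=[(STB,[.6525,-.0447,-.014],(0,255,0))]
u=[p[0],p[1],yaw]
a=tile(T,(305,120),60,75,312,390,pl); lines(T,FP+BL,u,a,np.array((305,120)),5.2,(255,0,255),z)
b=tile(Sd,(235,150),90,75,468,390,pl); lines(Sd,FP+BL,u,b,np.array((235,150)),5.2,(255,0,255),z)
cv2.imwrite('pics/k.png',np.hstack([a,b]))
```

```text
19.0 [ 0.44563923 -0.04145651  0.10888737] [ 3.14143530e+00 -2.09978308e-02  3.78325459e-04] -0.765935981640581 [ 0.20154516  0.05283138 -1.17276817] 0.1492962796831891
both [ 0.4468 -0.0412] 0.46
top [ 0.5192 -0.0186] -0.73
side [ 0.4469 -0.0412] 0.45
```

View pics/k.png

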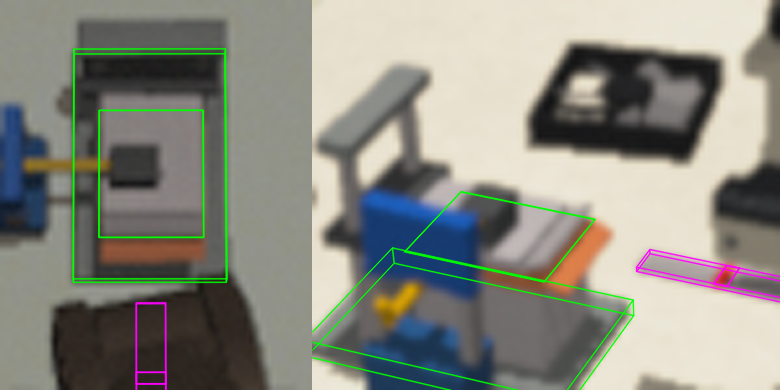

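The side view shows the blade level and matching the kinematics to about 1 mm, with the tip at crop (645,260) pointing at the mouth. The weight is hanging and the press plate is down. Inserting slowly.

Call:
move_arm:
  series:
    - [0.5,0,-0.1,0,0,0]
    - [1,0,-0.05,0,0,0]
    - [1,0,0,0,0,0]
    - [1,0,0,0,0,0]
    - [0.7,0,0,0,0,0]
    - [0.3,-0.1,0,0,0,0]
    - [0,0,0,0,0,0]

```text
clock: 19.7
position: [0.4909, -0.0426, 0.1071]
ee_rot: [-3.142, 0.021, 0.0]
force: [-0.1, -1.2, -1.7]
width: 0.147
```

Call:
move_arm:
  series:
    - [0.3,0,0,0,0,0]
    - [0.4,0,0,0,0,0]
    - [0.4,0,0,0,0,0]
    - [0.3,0,0,0,0,0]
    - [0,0,0,0,0,0]

```text
clock: 20.2
position: [0.5045, -0.0425, 0.107]
ee_rot: [3.142, -0.021, -0.001]
force: [-0.9, 0.8, -1.9]
width: 0.151
```

Call:
move_arm:
  series:
    - [0.3,0,0,0,0,0]
    - [0.4,0,0,0,0,0]
    - [0.4,0,0,0,0,0]
    - [0.3,0,0,0,0,0]
    - [0,0,0,0,0,0]

```text
clock: 20.7
position: [0.519, -0.0425, 0.107]
ee_rot: [-3.141, 0.021, -0.0]
force: [0.7, 0.8, -4.6]
width: 0.153
```

Call:
move_arm:
  series:
    - [0.3,0,-0.02,0,0,0]
    - [0.4,-0.05,-0.02,0,0,0]
    - [0.4,0,0,0,0,0]
    - [0.3,0,0,0,0,0]
    - [0,0,0,0,0,0]

```text
clock: 21.2
position: [0.5334, -0.0429, 0.1068]
ee_rot: [-3.141, 0.021, -0.002]
force: [1.1, -0.2, -5.3]
width: 0.15
```

Run:
```python
from edge import *
s=monitor.observe(); p=s['position']; yaw=2*np.arctan2(s['ee_rot'][1],s['ee_rot'][0]); yaw=(yaw+np.pi)%(2*np.pi)-np.pi
print(s['clock'],p,np.degrees(yaw),s['force'],s['ft_torque'],s['width'])
z=p[2]-.0267
# stand refit from side and top, plate-lip edges (loaded +1..3mm)
for zz in (0,):
    for n,C,seg in(('top',T,[((-60,-36,74),(-60,36,74)),((-60,-55,0),(-60,55,0)),((-60,-55,12),(110,-55,12)),((-47,-35,91),(-47,35,91))]),('side',Sd,[((-60,-36,74),(-60,36,74)),((-60,-55,0),(-60,55,0)),((-47,-35,91),(-47,35,91))])):
        q=efit([(C,seg)],[.6525,-.0447,-.014]); print(n,q[:2].round(4),np.degrees(q[2]).round(2))
SEG=[((14,-10,3),(75,-10,3)),((14,10,0),(65,10,0)),((59,-10,3),(59,10,3)),((67,-10,3),(67,10,3))]
q=efit([(Sd,SEG)],[p[0],p[1],yaw],z); print('side blade',q[:2].round(4),np.degrees(q[2]).round(2))
b=tile(Sd,(260,160),60,45,800,600,[])
u=[.6525,-.0447,-.014]
lines(Sd,[np.array([[-47,-35,91]]*4+[[-47,35,91]]*4)/1000.],u,b,np.array((260,160)),800/60,(0,255,0))
lines(Sd,BL[1:],[p[0],p[1],yaw],b,np.array((260,160)),800/60,(255,0,255),z)
cv2.imwrite('pics/l.png',b)
```

```text
21.6 [ 0.53271737 -0.04294648  0.10691376] -0.762696681382496 [ 0.86261146  1.06149784 -4.19426632] [0.04933496 0.04904815 0.03224109] 0.14842271522694928
top [ 0.6465 -0.0704] 15.87
side [ 0.6552 -0.0371] -0.61
side blade [ 0.5248 -0.048 ] 9.82
```

View pics/l.png

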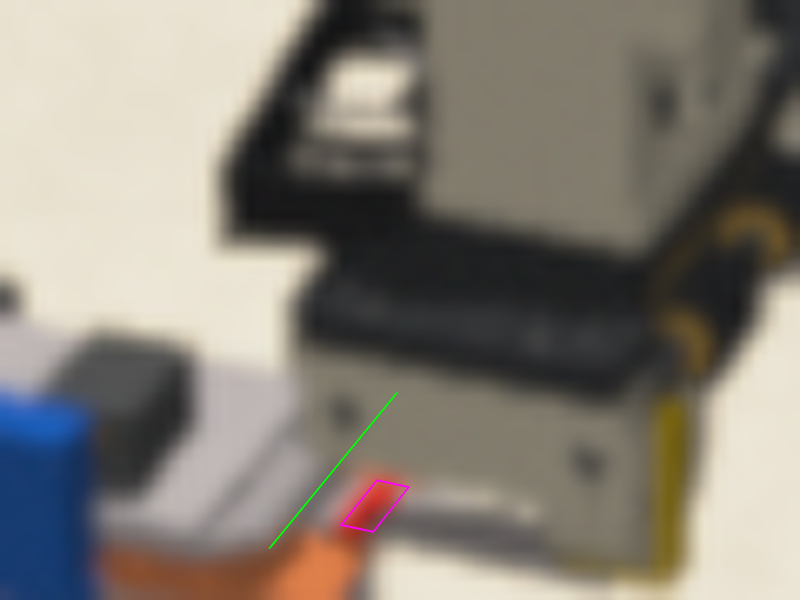

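Call:
move_arm:
  series:
    - [0.2,0,-0.02,0,0,0]
    - [0.2,0,-0.01,0,0,0]
    - [0.2,0,0,0,0,0]
    - [0.1,0,0,0,0,0]

```text
clock: 22.0
position: [0.5397, -0.043, 0.1067]
ee_rot: [3.141, -0.021, -0.0]
force: [-3.8, -0.0, 3.3]
width: 0.15
```

```bash
cat > chk.py <<'E'
from edge import *
s=monitor.observe(); p=s['position']; yaw=2*np.arctan2(s['ee_rot'][1],s['ee_rot'][0]); yaw=(yaw+np.pi)%(2*np.pi)-np.pi
F=np.array([monitor.observe()['force'] for _ in range(3)]).mean(0)
print(s['clock'],p.round(4),np.degrees(yaw).round(2),F.round(1),s['width'].round(3)); z=p[2]-.0267
G=grad(Sd,.7); xs=np.arange(-.008,.0081,.0005)
def scan(nm,seg,base,z=0):
    v=[score(Sd,G,seg,[base[0]+d,base[1],base[2]],z) for d in xs]; i=int(np.argmax(v)); print(nm,'best dx mm',xs[i]*1000,np.round(v[i],1),np.round(v[::4],0))
u=[.6525,-.0447,-.014]
scan('base front',[((-60,-50,0),(-60,20,0))],u); scan('copper front',[((-60,14,74),(-60,36,74))],u)
for h in (89,91): scan('lip near part z%d'%h,[((-47,12,h),(-47,34,h))],u)
im=Sd[0]; red=soft(im[...,0]-np.maximum(im[...,1],im[...,2]),60,120)*(im[...,1]<110); red[:, :262]=0; red[:,310:]=0; red[:180]=0; red[220:]=0
yy,xx=np.mgrid[:400,:640]; w=red.sum(); 
if w>2:
    uv=((xx*red).sum()/w,(yy*red).sum()/w); r=ray(Sd,uv,z+.003); print('red',np.round(uv,2),round(w,1),r.round(4),'x-TCP',(r[0]-p[0]).round(4))
E
python3 chk.py
```

```text
Traceback (most recent call last):
  File "chk.py", line 4, in <module>
    print(s['clock'],p.round(4),np.degrees(yaw).round(2),F.round(1),s['width'].round(3)); z=p[2]-.0267
                                                                    ^^^^^^^^^^^^^^^^
AttributeError: 'float' object has no attribute 'round'
```

```bash
sed -i "s/s\['width'\].round(3)/s['width']/" chk.py; python3 chk.py
```

```text
22.8 [ 0.5398 -0.043   0.1066] -0.76 [-1.1 -0.8  3.6] 0.15182342534929263
base front best dx mm 3.0000000000000098 558.3 [ 44.  20. 116. 259. 430. 545. 537. 413. 249.]
copper front best dx mm 3.0000000000000098 104.5 [ 73.  88.  99. 101.  89.  99. 102.  81.  51.]
lip near part z89 best dx mm 2.5000000000000093 135.6 [ 27.  32.  74.  92. 121. 135. 132. 115.  87.]
lip near part z91 best dx mm 1.0000000000000078 138.8 [ 16.  52.  89. 121. 137. 136. 120.  92.  58.]
red [284.25 198.24] 9.9 [ 0.6038 -0.0365  0.0829] x-TCP 0.064
```

Call:
move_arm:
  series:
    - [0.1,0,0.01,0,0,0]
    - [0.1,0,0.01,0,0,0]
    - [0.1,0,0,0,0,0]
    - [0.05,0,0,0,0,0]
    - [0,0,0,0,0,0]

```text
clock: 23.3
position: [0.5429, -0.043, 0.1067]
ee_rot: [3.141, -0.021, -0.001]
force: [-4.0, -0.4, 4.1]
width: 0.15
```

```bash
cat >> chk.py <<'E'
b=tile(Sd,(215,145),112,84,800,600,[])
lines(Sd,[np.array([[-47,-35,91]]*4+[[-47,35,91]]*4)/1000.],[.6542,-.0447,-.014],b,np.array((215,145)),800/112,(0,255,0))
cv2.imwrite('pics/m.png',b)
E
python3 chk.py
```

```text
23.7 [ 0.5429 -0.043   0.1067] -0.77 [-4.2 -0.3  4.8] 0.15085233140050938
base front best dx mm 3.0000000000000098 557.7 [172.  72.  67. 241. 424. 544. 537. 414. 250.]
copper front best dx mm -1.999999999999995 110.0 [ 74.  91. 103. 110. 103.  81.  89. 105.  96.]
lip near part z89 best dx mm 2.5000000000000093 151.5 [ 41.  39.  30.  75. 124. 150. 147. 124.  91.]
lip near part z91 best dx mm 1.5000000000000082 156.9 [ 48.  24.  52. 113. 150. 155. 134. 100.  60.]
red [282.91 199.93] 4.3 [ 0.6038 -0.0265  0.083 ] x-TCP 0.0609
```

View pics/m.png

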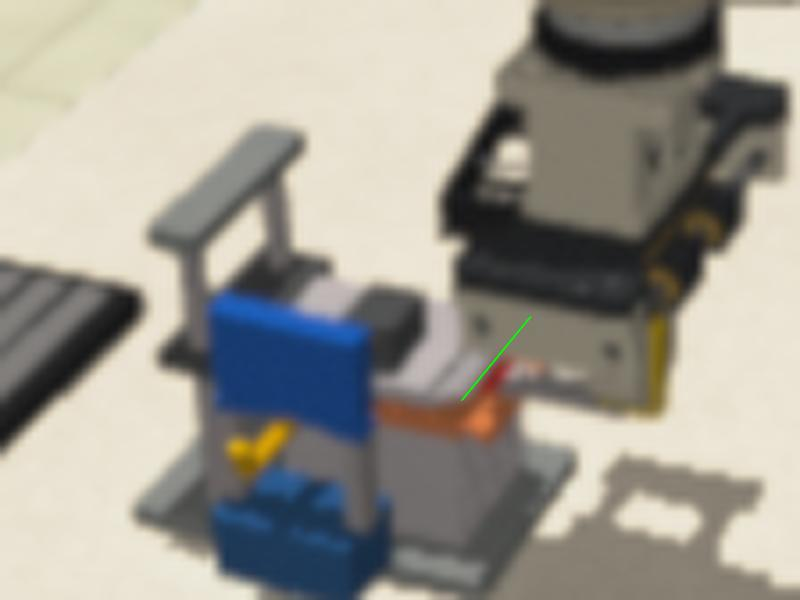

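Run:
```python
from edge import *
Sd=avg('side',8)
s=monitor.observe(); p=s['position']; yaw=-.0133; z=p[2]-.0267
print(s['clock'],p,s['force'])
us=np.arange(43,80,3); im=Sd[0]
D=im[...,0]-np.maximum(im[...,1],im[...,2])
print('u',us)
for y in (-9,-6,-3,0,3,6,9,12):
    P=np.array([[u,y,3] for u in us])/1000.; q=proj(Sd,place(P,[p[0],p[1],yaw],z))
    g=lambda A:map_coordinates(A,[q[:,1],q[:,0]],order=1).astype(int)
    print(y,'R-G',g(im[...,0]-im[...,1]),' G-B',g(im[...,1]-im[...,2]),' R',g(im[...,0]))
q=proj(Sd,place(np.array([[63,0,3],[63,-10,3],[63,10,3]])/1e3,[p[0],p[1],yaw],z)); print(q.round(1))
q=proj(Sd,place(np.array([[-47,-10,91],[-47,10,91],[-47,30,91]])/1e3,[.6542,-.0447,-.014])); print(q.round(1))
x0,y0=272,190; print((im[...,0]-im[...,1])[y0:y0+16,x0:x0+26].astype(int))
```

```text
24.5 [ 0.54304079 -0.04300349  0.10668886] [-4.14975737 -0.6050386   3.08694066]
u [43 46 49 52 55 58 61 64 67 70 73 76 79]
-9 R-G [10 18 28 30 24 24 41 55 48 29 12  7  6]  G-B [10 12 16 16 13 10  9 10  8  5  5  4  3]  R [136 132 152 170 166 163 157 144 133 133 140 149 156]
-6 R-G [ 9 15 20 21 19 25 53 73 59 30 12  7  7]  G-B [ 7  8 10 10  8  5  4  6  5  3  3  2  1]  R [120 125 145 157 159 164 160 144 132 134 146 159 162]
-3 R-G [ 7 11 14 13 14 28 58 78 62 27 10  7  7]  G-B [4 5 5 5 4 3 3 3 3 2 1 1 1]  R [105 116 137 141 151 158 155 142 131 134 149 164 165]
0 R-G [ 4  6  8  9 11 27 70 84 59 27 11  7  7]  G-B [2 2 2 2 2 1 2 2 2 1 1 1 0]  R [ 99 106 119 123 139 151 155 138 130 136 152 166 167]
3 R-G [ 4  5  5  6 11 32 66 83 58 22  9  7  7]  G-B [1 2 1 1 1 1 2 2 2 1 1 0 0]  R [100 105 106 110 122 132 137 130 127 135 152 165 166]
6 R-G [ 4  5  6  7 12 34 66 80 57 25  9  7  7]  G-B [2 2 2 2 2 2 3 3 2 2 1 0 0]  R [104 102 102 106 112 119 125 128 130 137 152 166 167]
9 R-G [ 6  8  9 10 16 37 69 85 54 22  9  7  7]  G-B [6 5 4 3 3 4 6 7 4 2 1 0 0]  R [123 115 106 102 106 115 125 132 130 137 1
[... 883 characters left out ...]
12 13 16 16 11  7  7  8  7
   7  6]
 [ 7  7  7  6  6  7  7  7  8 16 48 86 76 43 14  6  5  6  4  4  4  5  5  5
   5  6]
 [ 6  7  6  6  6  6  7  8 13 30 66 85 58 25 11  7  6  4  4  4  4  4  4  4
   4  4]
 [ 9  8  6  7  8  9 11 15 26 42 61 68 52 36 26 20 13  8  6  5  5  4  4  4
   4  4]
 [25 21 17 15 20 24 28 36 44 55 69 73 59 49 43 31 18 11  9  9  8  7  7  6
   5  5]
 [45 43 42 43 43 44 45 49 55 71 83 76 59 51 43 22 14  8  7  7  7  9 10  9
   8  8]
 [53 53 55 57 53 51 51 56 69 86 91 85 63 48 30 13 11  7  7  5  6  6  6  7
   7  7]
 [45 49 52 54 53 53 54 62 74 87 91 83 60 38 18  9 10  7  6  5  6  5  6  6
   6  6]
 [23 31 35 40 43 44 48 48 52 67 76 65 46 24 10  6  8  6  6  6  5  5  6  6
   6  6]]
```

Call:
move_arm:
  series:
    - [0.03,0,0.02,0,0,0]
    - [0.02,0,0,0,0,0]
    - [0,0,0,0,0,0]
    - [0,0,0,0,0,0]

```text
clock: 24.9
position: [0.5436, -0.043, 0.1068]
ee_rot: [-3.142, 0.021, 0.0]
force: [-1.7, -0.5, -0.5]
width: 0.152
```

```bash
python3 chk.py | head -1
python3 - <<'E'
from h import *
S=avg('side'); p,e,n=None,None,None
m=blue(S[0]).copy()
# hanging weight: grip bottom at bar, tilt check via outline rect
print([ (o['p'],o['rect']) for o in outline_of('side','test_weight')])
P=place(np.vstack(WP),[.6540,.0485,-.014],.0295); q=proj(S,P); print('expected',q.min(0).round(1),(q.max(0)-q.min(0)).round(1))
E
```

```text
25.3 [ 0.5436 -0.043   0.1069] -0.77 [-1.3 -0.7 -2.6] 0.1478459643210157
[(0.69, [246.2, 186.2, 27.1, 41.1]), (0.15, [150.9, 265.4, 73.4, 59.3])]
expected [243.  186.2] [27.8 44.9]
```

```bash
python3 -c "
from h import *
print(workorder.sign_off()); s=monitor.observe(); print(s['clock'],s['position'],s['force'],s['width'])"
```

```text
the job is handed in; nothing more can be done
None
the job is handed in; nothing more can be done
```

The weight is hanging free on the yellow hook. The larger feeler (about 129 mm overall) is in the gap and still held at the marked depth, and I handed the job in at about 25 s of the 64 s allowed.

**Last checks**
- **Blade depth:** the red band lies within about 1 mm of the lip's front edge by the lip edge in the side view and by the earlier top-view fit. The press base's edge in the side view disagrees and puts it about 1–2 mm short. I moved 0.5 mm further in after these readings.
- **Drag:** the push-back on the blade was 1.3–4.2 N, inside the 1–6 N range. It was 1.3–1.7 N at the last readings, with about 2.6 N of vertical force on the tool.
- **Alignment:** the blade is within about 0.1° of the press direction I measured.
- **Weight:** the pictures show the hook through the window and the press plate pushed down. The network's outline of the weight sits 2–3 pixels (about 5 mm) from where I expected it and is about 4 pixels shorter, so the weight may hang slightly off centre.

The other things were not touched in any planned move. I did not compare their positions before and after.

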